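Unlock, load and lock the shaker tray clamp with a hex key

TASK

The clamp of the shaker tray is locked too far forward: lower the T-handle hex key into the hole in the clamp, turn it until it drops into the hidden socket, slacken the lock screw anticlockwise as far as it goes, and slide the clamp by its fin all the way back. Load every aluminium tube block standing on the bench into the tray, flat on its floor, side by side in one row against the end stop, and slide the clamp up snugly so that no gaps are left. Lock the clamp again, turning the screw clockwise with the key as far as it goes, and leave the key hanging upright in its stand, all the way down; do not disturb the bottle, the timer or the petri dish.

Things in the scene. Friction and masses are not known exactly. Their poses are not given: they have to be found in the camera images.
- block_1_mid (a point): one of two or three like aluminium tube blocks (some may be absent), loose on the worktop in front of the tray: 52 mm along its own x, 46 mm along its own y, 50 mm high, 0.25 kg, six dark wells (3 along x, 2 along y) in its flat top. This point is its centre, half-way up. Take it from above across its 52 mm width: the fingers then hang outside the row
- block_2_mid (a point): one of two or three like aluminium tube blocks (some may be absent), loose on the worktop in front of the tray: 52 mm along its own x, 46 mm along its own y, 50 mm high, 0.25 kg, six dark wells (3 along x, 2 along y) in its flat top. This point is its centre, half-way up. Take it from above across its 52 mm width: the fingers then hang outside the row
- block_3_mid (a point): one of two or three like aluminium tube blocks (some may be absent), loose on the worktop in front of the tray: 52 mm along its own x, 46 mm along its own y, 50 mm high, 0.25 kg, six dark wells (3 along x, 2 along y) in its flat top. This point is its centre, half-way up. Take it from above across its 52 mm width: the fingers then hang outside the row
- tray_stop (a point): fixed aluminium shaker tray, 82 x 305 mm: foot of its end stop's inner face, mid-width, on the tray floor (12 mm above the worktop). y runs along the tray out through the stop, so the row lies at negative y; x is across, z up. 57 mm wide between two side lips 8 mm high: blocks stand with their x across the tray. The stop is 14 mm thick and 38 mm high above the floor
- clamp (a joint): travel of the grey sliding clamp along the tray, m: 0 fully back against its end, growing towards the stop (tray +y), at most 0.165. At 0 its jaw face is 215 mm from the stop. It slides stiffly (about 5 N, plus what it pushes) and stays where it is left; it starts 55 to 80 mm from the stop
- clamp_face (a point): centre of the clamp's flat upright jaw face (54 mm wide, from the tray floor to 50 mm above it), 25 mm above the tray floor; it faces the stop. Axes as the tray's
- clamp_grip (a point): middle of the clamp's black upright fin, by which it is slid: 14 mm thick along the tray, 40 mm wide across it, on top of the clamp's 38 mm high body at the end away from the jaw. This point is 60 mm above the tray floor, the fin's top 16 mm higher and its foot 22 mm lower
- bore_mouth (a point): centre of the mouth of the round vertical hole, 23 mm across, in the top of the clamp body, between jaw and fin. 11 mm down it lies the lock screw's face with a hexagon socket 19.5 mm across flats, 14 mm deep (its floor 25 mm below this point). How the hexagon stands is unknown. The jaw rises 12 mm above this point, the fin 38 mm
- lock_screw (a joint): how far the lock screw has been turned, rad: growing clockwise seen from above: slack against one end at 0, tight against the other at 1.45, where it starts. It resists with about 0.2 N m
- key_grip (a point): centre of the hex key's T-handle: a flat-sided black bar 90 mm along its own x, 16 mm thick along y, 28 mm high. Below it on the same axis a hexagon shaft 18 mm across flats, its bevelled tip 106 mm below this point, with a round collar (38 mm across, 30 to 36 mm below this point). 0.18 kg. It starts upright in its stand, hanging by the collar
- hex_key: the hex key as a whole; its origin is the centre of the shaft's end face (the tip), z up the shaft to the handle
- stand_rim (a point): centre of the upper rim of the fixed key stand, a grey upright tube on a round foot (72 mm across): 82 mm high, 38 mm outside, 30 mm inside, inner floor 74 mm below the rim. With the key home its collar rests on this rim, the tip 70 mm below and the handle's centre 36 mm above the rim. It stands to the left or to the right of the tray
- bottle: bystander: white bottle with a green cap, 48 mm across, 98 mm high, origin under its centre; on the other side of the tray from the key stand
- bench_timer: bystander: white bench timer lying flat, 52 x 66 x 20 mm, origin under its centre
- dish: bystander: clear petri dish, 64 mm across, 13 mm high, origin under its centre
There are look-alikes about, which are no part of the job. What is shaped like the part that bears block_3_mid but blue is not meant.

How it is judged:
By the outcome, as a careful person would: the job done as asked, in the order asked, and still so for the second after the job is handed in, with the robot touching nothing.
Of block_1, block_2, block_3 only 2 to 3 are there at a start; the rules pass over those that are not, and their reading is None.
At some moment in a run one of block_1, block_2, block_3 may be knocked a few centimetres aside while the robot is not near it.
It also fails if it takes over 210 s, if anything falls off the work surface, if the arm or the gripper's body presses on something with over 40 N, if the wrist force passes 120 N, or if a joint passes its speed limit or range.

ROBOT

A 6-joint arm with a two-finger parallel gripper is mounted at the origin on a cart in front of the work surface, level with it; the furniture and walls round the work are solid. World frame = base frame: x ahead of the robot, y to its left, z up, the work surface at z = 0. Lengths are in mm, angles in rad, forces in N, time in s.
With the tool pointing down it reaches from about 325 to 900 mm from the base axis. Payload 3.5 kg.
Tool frame: the origin (TCP) lies midway between the tips of the shut fingers; the grasp point (between the pads) lies 19 mm behind it; z points along the fingers, y is the line along which they close (so a half turn about z gives the same grasp; the last joint's range is limited). The gripper opens to 85 mm and grips with 20 to 120 N. Pads are 22 mm wide; open, the fingers measure 114 mm over their backs; the gripper's body (76 mm by 85 mm) begins 54 mm behind the grasp point. The pads swing forward as they close: fully open they stand 13 mm farther back than shut.
Start: joints at [-1.428, 0.276, -0.026, 1.268, 0, 1.467], TCP at [152.07, -606.215, 231.313] pointing down, gripper open.
Joint ranges: [-3.12, 3.12], [-0.85, 1.88], [-1.08, 1.24], [-1.95, 2.15], [-1.57, 1.53], [-3.14, 3.14]. Speed limits (rad/s): [2.57, 2.57, 3.14, 3.14, 3.14, 3.14].

INTERFACE

Orientations are given as a rotation vector (axis times angle).
In Python, from workcell import bot, move_gripper, sensors, cams gives the robot as it stands. Calls block until the motion is done:
- bot.reach(position, orientation): joint-space move of the TCP to a pose.
- bot.movel(position, attitude=None, max_speed=150, f_stop=None): straight line of the TCP; attitude=None keeps the orientation; max_speed is the mean speed in mm/s. With f_stop (N) it stops when the force on the tool has changed by that much, and returns True; else False.
- bot.set_joints(angles): joint-space move.
- move_gripper(opening): finger opening in mm; the grip force is fixed at half the most; returns when the fingers have stopped.
- bot.dwell(seconds).
- bot.ik(position, orientation): joint angles nearest the present ones, or None.
- sensors.get_state(): the state.
- cams.get_image(name): name is "scene" or "side" or "wrist"; returns (picture, depth): 420x560x3 uint8, blue, green, red; 420x560 float32, mm along the optical axis (not along the pixel's ray), 0 where there is no reading.
- cams.camera_model(name): a dict with "vertical_fov" (degrees; the focal length in pixels is half the picture's height over the tangent of half this angle, whatever the lens; pixels are square), "cx", "cy" (the principal point, pixels), "R" (3x3) and "t" (3): a world point X has camera coordinates R X + t. Camera axes: x right, y down, z forward; pixel columns grow to the right and rows downward; lengths in mm; the calibration is good to about 2 mm. A picture is of the moment at which its call begins: read the wrist's pose just before it. camera_model takes no time and is no camera call; for the wrist camera it gives the pose at the moment of the call.
A pose or a line that the arm cannot do raises bot.MotionError and nothing moves.
- bot.close_job(): hands the job in; it is judged then, once.
The state is a dict: "time_s": time; "qpos": joint angles; "joint_vel": joint speeds; "effort": joint torques, N m; "ee_pos": TCP position; "tcp_rot": TCP orientation; "force": force on the tool from outside, world axes, zero at the start; "torque": the same for the moment, N m; "opening": finger opening in mm; "grasp_force": force on a finger pad.
Only numpy, scipy, OpenCV 4.12 (cv2) and the standard library are available. Lean on these libraries where they do the work, as an engineer would, in place of code of your own. Each camera call takes 0.05 s, during which the arm holds its last target. There are 200 camera calls.

## Working session

There is one attempt and no reset: what is moved stays moved. The work goes in short steps, each a Python script; the robot and the scene stay as the last script left them, time stands still between calls to the robot, and variables do not carry over. Pictures are saved under pics/ and viewed, at most 14 in all, crops included, and the job is handed in when it is done.

```bash
ls; mkdir -p pics
python3 - <<'E'
from workcell import bot, move_gripper, sensors, cams
import cv2, numpy as np
for n in ["scene","side"]:
    im,d=cams.get_image(n); cv2.imwrite(f"pics/{n}0.png",im); np.save(f"{n}0.npy",d)
    m=cams.camera_model(n); print(n,m)
im,d=cams.get_image("wrist"); cv2.imwrite("pics/wrist0.png",im)
print(cams.camera_model("wrist")); print(sensors.get_state())
E
```

```text
pics
scene {'vertical_fov': 50.637225236195135, 'cx': 282.14909861329517, 'cy': 201.95269314148, 'R': array([[-0.631376  , -0.77525187,  0.01867835],
       [-0.52198857,  0.40705557, -0.74955566],
       [ 0.57349131, -0.48300134, -0.66167774]]), 't': array([ 338.5724576 ,  333.76546303, 1015.66459885])}
side {'vertical_fov': 49.00622239096488, 'cx': 270.65730398841015, 'cy': 217.05625725985146, 'R': array([[ 0.99358924,  0.11292575,  0.00531087],
       [ 0.05464158, -0.43858275, -0.89702813],
       [-0.09896832,  0.89156769, -0.44194154]]), 't': array([-507.54558813,   76.18666535, 1267.04134376])}
{'vertical_fov': 59.0871506255403, 'cx': 279.4390687731928, 'cy': 208.713416898503, 'R': array([[ 0.24281476, -0.97007076, -0.0019284 ],
       [-0.91842713, -0.23052711,  0.32147916],
       [-0.31230208, -0.07628879, -0.94691469]]), 't': array([-624.31476718,  -40.80153109,  380.28699218])}
{'time_s': 0.15, 'qpos': array([-1.42834861e+00,  2.76998930e-01, -2.75700810e-02,  1.26801459e+00,
       -8.03062741e-06,  1.46736596e+00]), 'joint_vel': array([ 0.00153385, -0.0015609 ,  0.00572504,  0.00200529, -0.00023412,
        0.00122811]), 'effort': array([-1.70731319e-04, -4.46057189e+01,  2.95639783e+01,  1.04836925e-02,
       -4.22147718e-05,  8.23674526e-06]), 'ee_pos': array([ 152.01123683, -605.5931884 ,  230.38935235]), 'tcp_rot': array([-3.11610822e+00, -3.85033133e-01,  6.73398257e-05]), 'force': array([-0.2513772 , -0.03374433,  0.06591805]), 'torque': array([-0.04076172, -0.0384768 ,  0.00558624]), 'grasp_force': 0.0, 'opening': 85.56953704612042}
```

View pics/scene0.png

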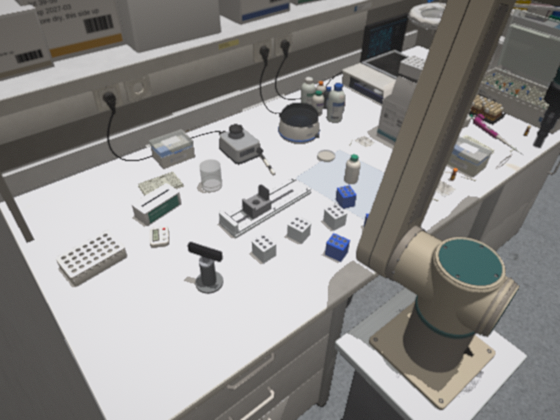

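View pics/side0.png

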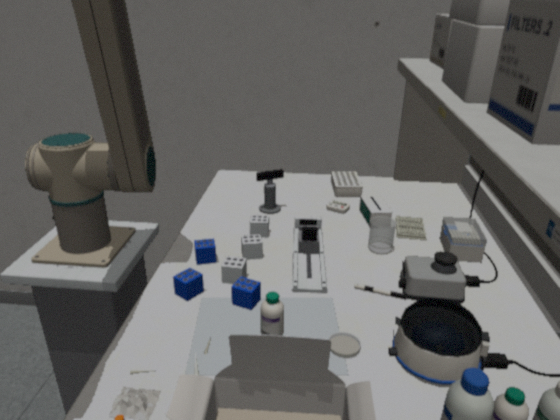

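The scene view shows three pale blocks at (263,247), (299,228) and (335,214), with blue look-alikes at (338,246), (345,196) and (370,220). The key in its stand is at (207,265). The tray runs from (225,225) to (308,190), with the clamp at (258,203) and its fin at (264,192). The bottle is at (352,168), the timer at (160,237) and the dish at (326,156). The side view agrees with this.

```bash
cat > h.py <<'E'
from workcell import bot, move_gripper, sensors, cams
import cv2, numpy as np
from scipy.spatial.transform import Rotation as Rn
def f_of(m): return 210/np.tan(np.radians(m["vertical_fov"]/2))
def cloud(d,m):
    f=f_of(m); v,u=np.mgrid[:420,:560]
    P=np.dstack([(u-m["cx"])/f*d,(v-m["cy"])/f*d,d])
    return (P-m["t"])@m["R"]
def ray(px,m,z):
    c=np.array([(px[0]-m["cx"])/f_of(m),(px[1]-m["cy"])/f_of(m),1.])
    o=-m["R"].T@m["t"]; w=m["R"].T@c
    return o+w*(z-o[2])/w[2]
def proj(X,m):
    c=m["R"]@np.asarray(X,float)+m["t"]; return c[:2]/c[2]*f_of(m)+[m["cx"],m["cy"]]
def down(a):
    """tool pointing down, closing line (tool y) at world angle a; """
    return (Rn.from_euler('z',a-np.pi/2)*Rn.from_rotvec([np.pi,0,0])).as_rotvec()
E
python3 - <<'E'
from h import *
for n in ["scene","side"]:
    m=cams.camera_model(n); P=cloud(np.load(f"{n}0.npy"),m)
    pts=dict(scene=dict(b1=(263,241),b2=(299,223),b3=(335,210),fin=(264,188),body=(254,203),handle=(206,252),stop=(228,212),end=(307,186),bottle=(353,158),dish=(326,156),timer=(160,236),blue=(338,241),table=(280,280)),
     side=dict(b1=(260,219),b2=(252,240),b3=(234,264),fin=(308,223),jawtop=(310,233),handle=(270,175),stand=(269,207),far=(308,216),near=(308,287),bottle=(272,298),dish=(345,345),timer=(338,207),blue=(246,287),table=(200,330)))[n]
    for k,(u,v) in pts.items(): print(n,k,P[v,u].round())
a=cv2.imread("pics/scene0.png")[170:300,170:380]; b=cv2.imread("pics/side0.png")[160:310,170:370]
cv2.imwrite("pics/crop0.png",np.vstack([cv2.resize(a,(560,347),interpolation=cv2.INTER_CUBIC)[:300],cv2.resize(b,(400,300),interpolation=cv2.INTER_CUBIC)[:, :400] if 0 else cv2.copyMakeBorder(cv2.resize(b,(400,300),interpolation=cv2.INTER_CUBIC),0,0,0,160,0)]))
E
```

```text
scene b1 [464. 126.  51.]
scene b2 [459.   3.  49.]
scene b3 [ 431. -109.   55.]
scene fin [604.  16.  88.]
scene body [617.  43.  35.]
scene handle [461. 297. 127.]
scene stop [663. 108.   2.]
scene end [ 608. -162.    3.]
scene bottle [ 543. -293.   94.]
scene dish [ 681. -315.   14.]
scene timer [678. 323.  22.]
scene blue [341. -33.  50.]
scene table [363. 149.   4.]
side b1 [466. 126.  45.]
side b2 [462.  -1.  47.]
side b3 [ 437. -122.   47.]
side fin [602. 138.  35.]
side jawtop [611.   8.  73.]
side handle [475. 290. 117.]
side stand [474. 280.  12.]
side far [599. 264.  -4.]
side near [ 615. -142.   10.]
side bottle [ 548. -313.   97.]
side dish [ 694. -330.   10.]
side timer [691. 304.  14.]
side blue [ 480. -212.   47.]
side table [ 398. -305.   -4.]
```

View pics/crop0.png

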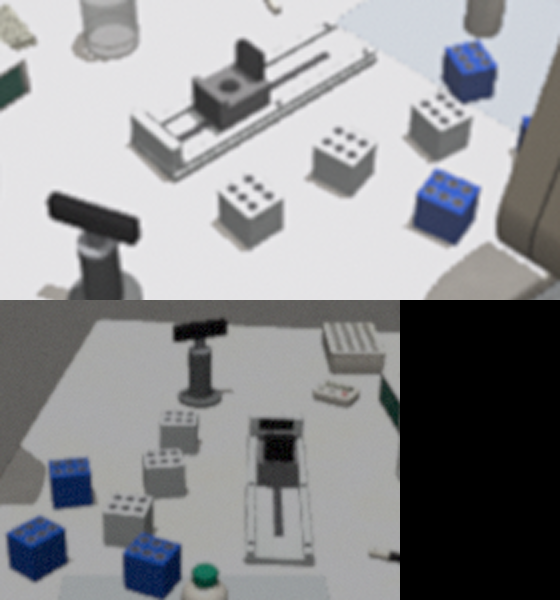

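The crop confirms three grey blocks with six wells each. The blue ones are decoys. The stop is at the +y (left) end of the tray, and the clamp's fin is on the -y side. Next I'll take wrist views from above.

```bash
cat >> h.py <<'E'
def campose():
    s=sensors.get_state(); m=cams.camera_model("wrist")
    RT=Rn.from_rotvec(s["tcp_rot"]).as_matrix(); c=-m["R"].T@m["t"]
    return RT.T@(c-s["ee_pos"]), RT.T@m["R"].T[:,2]
OFF=None
def look(target,a,h):
    """put the wrist camera h mm above target, looking at it, tool angle a"""
    global OFF
    if OFF is None: OFF=campose()
    RT=Rn.from_rotvec(down(a)).as_matrix(); c=RT@OFF[0]; w=RT@OFF[1]
    p=np.array(target,float)-w*h/abs(w[2])-c
    bot.reach(p,down(a)); bot.dwell(0.3)
def shot(name):
    m=cams.camera_model("wrist"); im,d=cams.get_image("wrist"); cv2.imwrite(f"pics/{name}.png",im)
    np.savez(f"{name}.npz",im=im,d=d,R=m["R"],t=m["t"],cx=m["cx"],cy=m["cy"],vertical_fov=m["vertical_fov"]); return im,d,m
def load(name):
    z=np.load(f"{name}.npz"); m={k:z[k] for k in("R","t","cx","cy","vertical_fov")}; return z["im"],z["d"],m
E
python3 - <<'E'
from h import *
print(campose())
s=sensors.get_state()
for a in np.radians([0,45,90,135,180,-90]):
    for p in [(610,0,300),(470,290,200),(460,0,300)]:
        q=bot.ik(p,down(a)); print(np.degrees(a).round(),p,None if q is None else np.round(q,2))
E
```

```text
(array([  83.22882566,    0.45232815, -141.60923605]), array([-3.21645749e-01, -3.38444362e-04,  9.46860020e-01]))
0.0 (610, 0, 300) [-0.11  0.22  0.05  1.4   0.   -1.68]
0.0 (470, 290, 200) [ 0.44  0.17 -0.23  1.17  0.   -1.14]
0.0 (460, 0, 300) [-0.14 -0.05 -0.25  1.37  0.   -1.71]
45.0 (610, 0, 300) [-0.11  0.22  0.05  1.4   0.   -2.46]
45.0 (470, 290, 200) [ 0.44  0.17 -0.23  1.17  0.   -1.92]
45.0 (460, 0, 300) [-0.14 -0.05 -0.25  1.37  0.   -2.5 ]
90.0 (610, 0, 300) [-0.11  0.22  0.05  1.4   0.    3.04]
90.0 (470, 290, 200) [ 0.44  0.17 -0.23  1.17  0.   -2.71]
90.0 (460, 0, 300) [-0.14 -0.05 -0.25  1.37  0.    3.  ]
135.0 (610, 0, 300) [-0.11  0.22  0.05  1.4   0.    2.25]
135.0 (470, 290, 200) [ 0.44  0.17 -0.23  1.17  0.    2.79]
135.0 (460, 0, 300) [-0.14 -0.05 -0.25  1.37  0.    2.22]
180.0 (610, 0, 300) [-0.11  0.22  0.05  1.4   0.    1.46]
180.0 (470, 290, 200) [ 0.44  0.17 -0.23  1.17  0.    2.01]
180.0 (460, 0, 300) [-0.14 -0.05 -0.25  1.37  0.    1.43]
-90.0 (610, 0, 300) [-0.11  0.22  0.05  1.4   0.   -0.11]
-90.0 (470, 290, 200) [ 0.44  0.17 -0.23  1.17  0.    0.44]
-90.0 (460, 0, 300) [-0.14 -0.05 -0.25  1.37  0.   -0.14]
```

Run:
```python
from h import *
look((560,10,40),-np.pi/2,430); shot("w1")
look((480,285,90),-np.pi/2,280); shot("w2")
print(sensors.get_state()["time_s"])
a=cv2.imread("pics/w1.png");cv2.imwrite("pics/w12.png",np.hstack([a[:,:],cv2.resize(cv2.imread("pics/w2.png"),(240,180))[:180,:240] if 0 else a[:,:0]]))
```

```text
4.5083
```

View pics/w1.png

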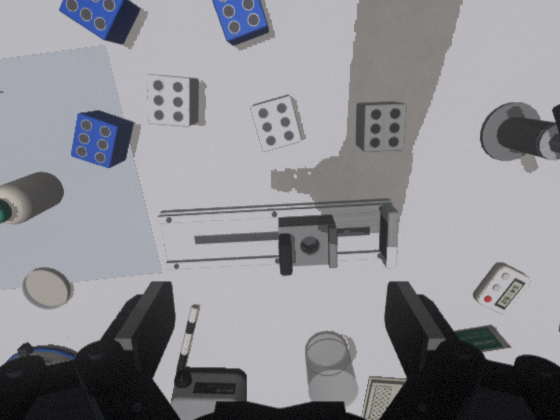

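View pics/w2.png

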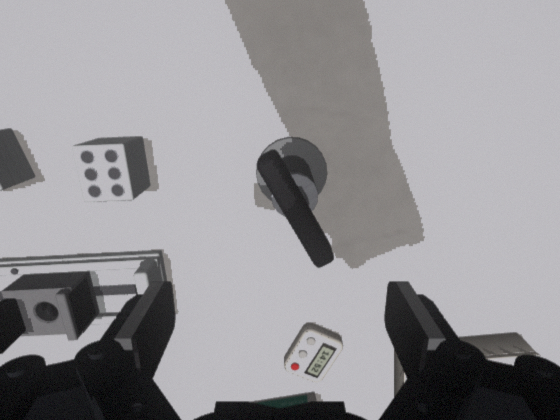

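w1 (right is +y, down is +x) shows the grey blocks at (174,100), (275,122) and (382,127). The tray's stop is at (388,238), the bore at (310,244), the fin at (286,253) and the stand at (515,130). w2 shows the T-handle from (268,158) to (322,262). Next I'll measure these.

```bash
cat >> h.py <<'E'
def plane_pts(mask,m,z):
    v,u=np.nonzero(mask); c=np.c_[(u-m["cx"])/f_of(m),(v-m["cy"])/f_of(m),np.ones(len(u))]
    o=-m["R"].T@m["t"]; w=c@m["R"]; return (o+w*((z-o[2])/w[:,2])[:,None])[:,:2]
def slab(name,zlo,zhi,znom,roi=None,amin=150,extra=None):
    """connected regions of the depth cloud within a height band: rect in world xy"""
    im,d,m=load(name); P=cloud(d,m); k=((P[...,2]>zlo)&(P[...,2]<zhi)&(d>0)).astype(np.uint8)
    if extra is not None: k&=extra(im).astype(np.uint8)
    if roi: q=np.zeros_like(k); q[roi[1]:roi[3],roi[0]:roi[2]]=1; k&=q
    k=cv2.morphologyEx(k,cv2.MORPH_OPEN,np.ones((3,3),np.uint8))
    n,l,s,c=cv2.connectedComponentsWithStats(k); out=[]
    for i in range(1,n):
        if s[i,4]<amin: continue
        x=plane_pts(l==i,m,znom).astype(np.float32); r=cv2.minAreaRect(x)
        out.append((c[i].round(),np.round(r[0],1),np.round(r[1],1),round(r[2],1),round(float(np.median(P[l==i][:,2])),1),im[l==i].mean(0).round()))
    return out
E
python3 - <<'E'
from h import *
im,d,m=load("w1"); P=cloud(d,m)
print("table z",np.median(P[150:180,180:250,2]),P[330:380,230:290,2].std())
for a in slab("w1",42,57,50,(0,0,560,300)): print("top50",*a)
for a in slab("w1",57.5,68,62,(200,190,420,300),60): print("jaw",*a)
for a in slab("w1",80,95,88,(200,190,420,300),60): print("fin",*a)
for a in slab("w2",122,140,132,(200,100,400,300),60): print("handle",*a)
for a in slab("w2",80,92,88,(200,100,400,300),40): print("collar",*a)
for a in slab("w2",42,57,50,(0,100,400,260),60): print("blk w2",*a)
# bore
g=cv2.cvtColor(im,cv2.COLOR_BGR2GRAY); r=g[228:262,295:328]; print(r[::3,::3])
E
```

```text
table z -1.0288954399904893 34.460642420714414
top50 [94. 14.] [ 353.8 -179.4] [67.  35.8] 89.9 48.9 [139.  87.  69.]
top50 [240.  17.] [348.8 -30.2] [39.7 45.6] 18.6 49.0 [155. 100.  81.]
top50 [169. 100.] [ 432.9 -111.4] [46.2 51.5] 85.4 49.0 [161. 157. 158.]
top50 [276. 123.] [457.8   5. ] [51.7 45.5] 15.2 49.0 [165. 160. 161.]
top50 [384. 127.] [461.9 125.2] [51.9 46.7] 2.3 49.0 [110. 109. 109.]
top50 [ 95. 140.] [ 476.  -198.8] [47.6 53. ] 70.8 48.9 [139.  87.  70.]
top50 [521. 134.] [470.3 280.8] [16.5 35.1] 80.5 49.6 [52. 51. 51.]
top50 [ 34. 193.] [ 538.8 -281.8] [45.3 21.9] 23.1 50.0 [73. 75. 76.]
top50 [391. 238.] [597.4 146.5] [76.9 15.2] 3.3 48.5 [134. 132. 132.]
top50 [308. 242.] [604.3  43.7] [56.4 68.6] 3.3 48.9 [108. 105. 107.]
jaw [333. 247.] [602.8  72.9] [53.2  8.6] 2.7 60.7 [100.  98.  99.]
fin [285. 258.] [604.3  15.3] [40.5 13.7] 0.5 86.7 [52. 50. 51.]
handle [295. 209.] [470.2 295.4] [88.8 16.4] 29.4 130.5 [46. 44. 45.]
collar [307. 188.] [465.6 306.2] [34.3 12.6] 29.5 86.9 [98. 95. 95.]
collar [276. 206.] [480.1 281.1] [15.   3.8] 29.5 86.7 [103. 100. 100.]
blk w2 [104. 171.] [461.2 129. ] [52.1 47.9] 2.4 48.9 [157. 153. 154.]
blk w2 [  2. 184.] [471.1  36.9] [ 5.2 11.8] 76.2 45.4 [86. 85. 85.]
[[122 122 123 120 122 122 118 119  80  78  76]
 [121 124 122 122 124 121 122 119 119  85  83]
 [120 121 121 121 121 120 121 122 122 121 122]
 [117 122 123 112  88  83  92 114 119 118 119]
 [119 125 108  77  82  80  79  54 109 117 122]
 [118 121  61  59  80  77  69  55  90 116 123]
 [117 122  59  43  42  48  44  48  89 119 121]
 [118 121  87  57  46  47  55  54 110 120 124]
 [ 88 123 119  90  57  53  67 104 122 120 122]
 [ 87 122 121 121 116 107 116 119 123 122 126]
 [ 89 121 120 121 122 121 119 124 123 124 121]
 [ 90 122 120 119 122 121 121 126 126 121 124]]
```

Run:
```python
from h import *
look((604,44,50),-np.pi/2,240); shot("w4")
look((470,295,132),-np.pi/2,240); shot("w3")
for a in slab("w3",122,140,132,None,100): print("handle",*a)
for a in slab("w4",42,57,50,None,100): print("top50",*a)
for a in slab("w4",57.5,68,62,None,60): print("jaw",*a)
for a in slab("w4",80,95,88,None,60): print("fin",*a)
im,d,m=load("w4"); g=cv2.cvtColor(im,cv2.COLOR_BGR2GRAY)
c=proj((604,44,50),m); print(c, f_of(m)/240*11.5)
k=cv2.GaussianBlur(g,(5,5),0)
h=cv2.HoughCircles(k,cv2.HOUGH_GRADIENT,1,30,param1=60,param2=15,minRadius=13,maxRadius=24)
for x in h[0][:4]: print(x,ray(x[:2],m,50))
cv2.imwrite("pics/w4c.png",cv2.resize(np.hstack([im[100:320,180:400],cv2.imread("pics/w3.png")[100:320,180:400]]),None,fx=1.7,fy=1.7))
```

```text
handle [280. 205.] [470.3 295.9] [88.9 16.8] 29.3 130.5 [48. 47. 48.]
top50 [211.   8.] [483.4  10.4] [11.9 45.6] 0.1 48.7 [172. 168. 169.]
top50 [418.  11.] [483.5 125.7] [12.5 46.6] 0.1 48.9 [114. 113. 112.]
top50 [428. 198.] [598.7 145.8] [76.6 15.9] 3.2 48.6 [121. 120. 119.]
top50 [277. 206.] [605.   43.4] [55.3 69.3] 3.3 48.9 [105. 103. 104.]
top50 [321. 398.] [771.2  81.4] [59.3 22.3] 81.2 48.1 [138. 136. 138.]
jaw [322. 212.] [603.3  73.1] [53.1 10. ] 3.3 60.8 [92. 90. 92.]
jaw [234. 191.] [588.2  15.6] [12.2  3.3] 86.5 63.1 [44. 43. 43.]
fin [231. 230.] [605.5  16.5] [40.4 14.4] 3.7 86.6 [52. 50. 51.]
[277.89063039 208.44515504] 17.753890236798266
[281.5 209.5  16.9] [604.76202583  46.47609389  50.        ]
[307.5 384.5  22.3] [756.10409446  68.18170698  50.        ]
[313.5 171.5  22.3] [578.10662352  67.61131988  50.        ]
```

View pics/w4c.png

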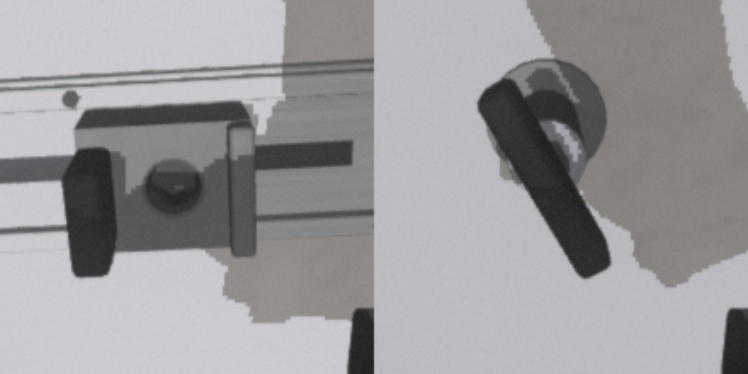

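The crop shows the bore at w4 (282,210) and the handle lying cleanly at 29°. All sizes match the description. Next I'll grip the key and carry it over the bore.

```bash
cat >> h.py <<'E'
K=np.radians(29.3); KG=np.array([470.3,295.9]); BORE=np.array([604.8,46.3]); TH=np.radians(3.3)
def st(*k):
    s=sensors.get_state(); return {i:np.round(s[i],2) for i in ("time_s","ee_pos","force","torque","opening","grasp_force")+k}
E
python3 - <<'E'
from h import *
a=K-np.pi/2
move_gripper(50)
bot.reach([*KG,150],down(a)); bot.movel([*KG,99],max_speed=80)
print(st("qpos")); move_gripper(0); print(st())
bot.movel([*KG,190],max_speed=100); print(st())
q=sensors.get_state()["qpos"]
for da in (0,-0.5,-1,-1.3,1.5): print(da,bot.ik([*BORE,190],down(a+da)))
E
```

```text
{'time_s': np.float64(9.24), 'ee_pos': array([470.59, 296.05,  99.2 ]), 'force': array([ 0.37,  0.25, -0.59]), 'torque': array([ 0.06, -0.01,  0.01]), 'opening': np.float64(49.98), 'grasp_force': np.float64(0.0), 'qpos': array([ 0.45,  0.26, -0.35,  0.97,  0.  , -0.07])}
{'time_s': np.float64(9.64), 'ee_pos': array([470.93, 296.14,  99.89]), 'force': array([-0.42, -1.42,  4.34]), 'torque': array([-0.13,  0.02, -0.01]), 'opening': np.float64(15.22), 'grasp_force': np.float64(59.1)}
{'time_s': np.float64(10.7), 'ee_pos': array([469.66, 295.61, 189.09]), 'force': array([ 0.3 ,  0.83, -2.25]), 'torque': array([ 0.  ,  0.02, -0.  ]), 'opening': np.float64(15.47), 'grasp_force': np.float64(58.58)}
0 [-0.0301319   0.26790633 -0.1263598   1.17653019  0.         -0.54151337]
-0.5 [-0.0301319   0.26790633 -0.1263598   1.17653019  0.         -0.04151337]
-1 [-3.01319024e-02  2.67906334e-01 -1.26359799e-01  1.17653019e+00
  4.44089210e-16  4.58486627e-01]
-1.3 [-3.01319024e-02  2.67906334e-01 -1.26359799e-01  1.17653019e+00
  4.44089210e-16  7.58486627e-01]
1.5 [-3.01319024e-02  2.67906334e-01 -1.26359799e-01  1.17653019e+00
 -4.44089210e-16 -2.04151337e+00]
```

Run:
```python
from h import *
a=K-np.pi/2-1.0
bot.movel([*BORE,190],down(a),max_speed=200)
bot.movel([*BORE,145],max_speed=100); print(st())
print(bot.movel([*BORE,120],max_speed=25,f_stop=6),st())
cv2.imwrite("pics/side1.png",cv2.resize(cams.get_image("side")[0][150:310,200:420],None,fx=2.5,fy=2.5)) 
shot("w5")
```

```text
{'time_s': np.float64(12.87), 'ee_pos': array([604.78,  46.52, 145.02]), 'force': array([ 0.01,  0.29, -0.72]), 'torque': array([-0.  , -0.03, -0.  ]), 'opening': np.float64(15.33), 'grasp_force': np.float64(58.59)}
True {'time_s': np.float64(13.73), 'ee_pos': array([604.89,  46.94, 122.06]), 'force': array([-0.06,  0.58,  2.75]), 'torque': array([ 0.12, -0.06, -0.02]), 'opening': np.float64(15.51), 'grasp_force': np.float64(59.41)}
```

View pics/w5.png

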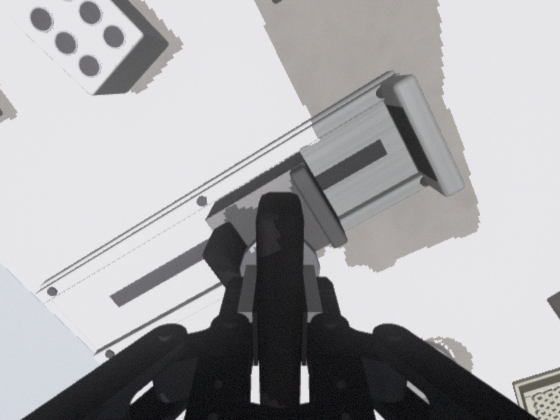

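The view shows the shaft inside the bore, with the collar above the clamp. Next I'll turn anticlockwise in steps, pressing down gently.

```bash
cat >> h.py <<'E'
def turn_to(a,z,xy=None,sp=None):
    bot.movel([*(BORE if xy is None else xy),z],down(a),max_speed=150)
E
python3 - <<'E'
from h import *
a=K-np.pi/2-1.0; z=sensors.get_state()["ee_pos"][2]
for i in range(11):
    hit=bot.movel([*BORE,105],max_speed=25,f_stop=7)
    s=sensors.get_state(); z=s["ee_pos"][2]
    print(i,hit,z.round(1),s["force"].round(1),s["torque"].round(2),s["ee_pos"][:2].round(1),s["time_s"])
    if z<114.5: break
    a+=np.radians(7); turn_to(a,z-0.3)
    print("   t",st()["torque"])
print(a-(K-np.pi/2))
E
```

```text
0 True 120.6 [ 0.5 -0.   2.5] [ 0.04 -0.04  0.03] [604.9  47.1] 14.1083
   t [ 0.52 -0.08  0.07]
1 True 120.0 [0.3 0.8 2.8] [0.07 0.16 0.07] [605.   46.9] 14.625
   t [ 0.65 -0.12  0.02]
2 True 112.8 [-0.9  1.   5.6] [0.15 0.19 0.01] [605.1  46.8] 15.3083
-0.755653904720794
```

```bash
cat >> h.py <<'E'
def twist(a0,sign,lim,z,tstop,step=0.1):
    a=a0;n=0
    while abs(a-a0)<lim:
        a+=sign*step; turn_to(a,z); s=sensors.get_state(); tz=s["torque"][2]; n+=1
        w=Rn.from_rotvec(s["tcp_rot"]).as_matrix()[:,1]; act=np.arctan2(w[1],w[0])
        print(round(a-(K-np.pi/2),3),"act",round(act,3),"tz",round(tz,2),s["force"].round(1),s["ee_pos"].round(1),s["time_s"].round(1))
        if abs(tz)>tstop: break
    return a
E
python3 - <<'E'
from h import *
a=twist(K-np.pi/2-0.7557,1,1.9,113.6,0.6)
E
```

```text
Traceback (most recent call last):
  File "h.py", line 60, in twist
    print(round(a-(K-np.pi/2),3),"act",round(act,3),"tz",round(tz,2),s["force"].round(1),s["ee_pos"].round(1),s["time_s"].round(1))
                                                                                                              ^^^^^^^^^^^^^^^^^
AttributeError: 'float' object has no attribute 'round'
```

```bash
sed -i 's/s\["time_s"\].round(1))/round(s["time_s"],1))/' h.py
python3 - <<'E'
from h import *
a=twist(K-np.pi/2-0.6557,1,1.9,113.6,0.6)
E
```

```text
-0.556 act 1.522 tz -0.02 [ 1.   1.4 -2.2] [604.5  46.1 112.9] 15.8
-0.456 act 1.622 tz -0.04 [ 1.2  2.  -2.3] [604.5  46.2 113. ] 16.1
-0.356 act 1.722 tz -0.04 [ 1.3  1.9 -2.8] [604.7  46.3 113.3] 16.3
-0.256 act 1.822 tz -0.06 [ 0.9  1.9 -2.2] [604.7  46.4 113.4] 16.6
-0.156 act 1.922 tz -0.04 [ 1.2  2.1 -2.2] [604.7  46.3 113.4] 16.8
-0.056 act 2.022 tz -0.07 [ 1.2  1.8 -3.9] [604.7  46.2 113.4] 17.1
0.044 act 2.122 tz -0.04 [ 1.5  0.9 -2.9] [604.7  46.2 113.4] 17.3
0.144 act 2.222 tz -0.06 [ 2.3  0.7 -3.6] [604.8  46.2 113.5] 17.6
0.244 act 2.322 tz -0.11 [ 1.9  1.2 -4.8] [604.8  46.2 113.5] 17.8
0.344 act 2.422 tz -0.08 [ 2.1  1.  -5.4] [604.8  46.2 113.5] 18.1
0.444 act 2.522 tz -0.04 [ 2.1 -0.3 -5.2] [604.9  46.2 113.5] 18.3
0.544 act 2.622 tz -0.1 [ 2.7  0.4 -5.7] [604.9  46.2 113.5] 18.6
0.644 act 2.722 tz -0.11 [ 2.9 -0.3 -6.9] [604.9  46.1 113.5] 18.8
0.744 act 2.822 tz -0.07 [ 3.6  0.2 -6.8] [604.9  46.2 113.6] 19.1
0.844 act 2.922 tz -0.08 [ 2.9  0.2 -7.1] [605.   46.2 113.6] 19.3
0.944 act 3.022 tz -0.07 [ 3.8 -0.2 -7.7] [605.   46.2 113.6] 19.6
1.044 act 3.122 tz -0.14 [ 3.7 -0.3 -7.8] [605.   46.3 113.6] 19.8
1.144 act -3.061 tz -0.09 [ 4.5 -0.5 -8.1] [605.   46.3 113.6] 20.1
1.244 act -2.961 tz -0.07 [ 4.5 -1.  -8.6] [605.   46.3 113.7] 20.3
```

Run:
```python
from h import *
shot("w6"); im=cams.get_image("scene")[0]; cv2.imwrite("pics/sc1.png",im)
w=cv2.imread("pics/w6.png")
cv2.imwrite("pics/c6.png",np.hstack([w[150:400,150:420],cv2.resize(im[150:250,200:308],(270,250),interpolation=cv2.INTER_CUBIC)]))
```

```text
(no output)
```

View pics/c6.png

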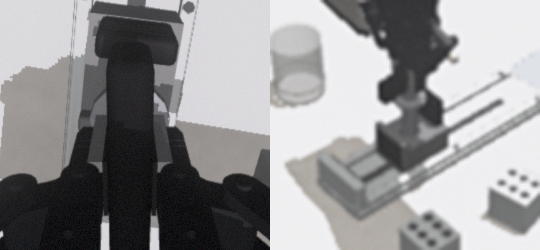

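The handle is still square in the pads, so the key does turn with the wrist. The axial drag suggests it is engaged, so I'll keep turning and watch for the end stop.

Run:
```python
from h import *
a=twist(K-np.pi/2+1.244,1,0.5,113.2,0.4,0.08); print(st("qpos","effort"))
```

```text
1.324 act -2.88 tz -0.14 [ 4.2  0.1 -6.3] [605.1  46.3 113.7] 20.7
1.404 act -2.8 tz -0.16 [ 3.3 -0.  -5. ] [605.2  46.3 113.7] 20.9
1.484 act -2.72 tz 0.01 [ 3.   0.3 -3.1] [605.2  46.3 113.7] 21.2
1.564 act -2.64 tz 0.05 [ 4.2  0.4 -2.6] [605.2  46.4 113.7] 21.4
1.644 act -2.56 tz 0.07 [ 3.2 -0.  -0.6] [605.2  46.4 113.7] 21.7
1.724 act -2.48 tz 0.06 [ 4.1 -0.3 -1.3] [605.2  46.4 113.6] 21.9
1.804 act -2.401 tz 0.02 [ 4.   0.4 -0.2] [605.   46.4 113.5] 22.2
{'time_s': np.float64(22.16), 'ee_pos': array([605.05,  46.43, 113.46]), 'force': array([ 4.04,  0.38, -0.24]), 'torque': array([ 0.2 , -1.15,  0.02]), 'opening': np.float64(15.48), 'grasp_force': np.float64(59.24), 'qpos': array([-0.03,  0.33, -0.22,  1.03,  0.  , -2.34]), 'effort': array([ -0.24, -43.88,  24.17,   1.77,  -0.29,  -0.05])}
```

Run:
```python
from h import *
for n,z in (("w5",122.06),("w6",113.7)):
    im,d,m=load(n); P=cloud(d,m); 
    for v in (200,215,230,250,270,300,330,360): print(n,v,[P[v,u].round(0).tolist() for u in (265,280,295)])
shot("w7"); im=cams.get_image("side")[0]
w=cv2.imread("pics/w7.png")
cv2.imwrite("pics/c7.png",np.hstack([w[120:420,130:430],cv2.resize(im[150:270,240:360],(300,300),interpolation=cv2.INTER_CUBIC)]))
```

```text
w5 200 [[565.0, 62.0, 138.0], [566.0, 67.0, 140.0], [570.0, 72.0, 137.0]]
w5 215 [[565.0, 63.0, 152.0], [567.0, 67.0, 153.0], [532.0, 85.0, 264.0]]
w5 230 [[569.0, 60.0, 153.0], [572.0, 65.0, 153.0], [574.0, 69.0, 152.0]]
w5 250 [[576.0, 57.0, 152.0], [578.0, 61.0, 154.0], [580.0, 66.0, 153.0]]
w5 270 [[582.0, 54.0, 153.0], [584.0, 58.0, 153.0], [587.0, 62.0, 152.0]]
w5 300 [[592.0, 48.0, 153.0], [594.0, 53.0, 154.0], [597.0, 57.0, 153.0]]
w5 330 [[603.0, 42.0, 154.0], [605.0, 47.0, 153.0], [608.0, 51.0, 153.0]]
w5 360 [[615.0, 35.0, 152.0], [617.0, 41.0, 153.0], [620.0, 45.0, 152.0]]
w6 200 [[618.0, 4.0, 129.0], [613.0, 2.0, 132.0], [608.0, 2.0, 130.0]]
w6 215 [[618.0, 5.0, 142.0], [613.0, 4.0, 143.0], [608.0, 3.0, 144.0]]
w6 230 [[617.0, 10.0, 144.0], [612.0, 9.0, 144.0], [607.0, 8.0, 144.0]]
w6 250 [[616.0, 16.0, 145.0], [611.0, 15.0, 145.0], [606.0, 15.0, 143.0]]
w6 270 [[614.0, 24.0, 143.0], [610.0, 22.0, 146.0], [605.0, 22.0, 144.0]]
w6 300 [[612.0, 35.0, 144.0], [607.0, 34.0, 145.0], [602.0, 33.0, 145.0]]
w6 330 [[610.0, 48.0, 144.0], [605.0, 46.0, 145.0], [600.0, 46.0, 144.0]]
w6 360 [[608.0, 61.0, 143.0], [603.0, 59.0, 144.0], [597.0, 59.0, 143.0]]
```

View pics/c7.png

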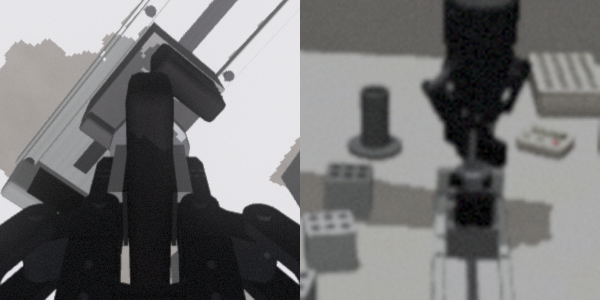

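Run:
```python
from h import *
x=[605.0,46.6]
print(bot.movel([*x,108],max_speed=20,f_stop=8),st())
a=K-np.pi/2+1.804
a=twist(a,1,0.3,112.6,0.4,0.06)
```

```text
True {'time_s': np.float64(22.47), 'ee_pos': array([605.66,  46.41, 112.85]), 'force': array([-0.24,  0.06,  3.83]), 'torque': array([-0.02,  0.01,  0.03]), 'opening': np.float64(15.51), 'grasp_force': np.float64(59.65)}
1.864 act -2.339 tz -0.01 [1.6 1.  2.6] [604.9  46.5 112.9] 22.7
1.924 act -2.279 tz 0.01 [2.1 0.5 2.9] [604.9  46.5 112.9] 23.0
1.984 act -2.22 tz -0.01 [1.9 1.2 3.7] [605.   46.4 112.9] 23.2
2.044 act -2.16 tz 0.02 [3.8 1.8 3.9] [605.1  46.5 112.8] 23.5
2.104 act -2.1 tz -0.04 [2.9 1.5 4.1] [605.2  46.4 112.9] 23.7
```

Run:
```python
from h import *
s=sensors.get_state()
shot("w8")
for n,lo,hi,z,off in (("w5",147,160,154,-1.0),("w6",139,150,145,1.244),("w7",139,150,145,1.804),("w8",139,150,145,2.104)):
    for a in slab(n,lo,hi,z,(200,100,350,420),400): print(n,*a,"expected ang",np.degrees(K+off)%180)
```

```text
w5 [279. 306.] [599.2  49. ] [39.6 78.3] 44.0 152.8 [35. 33. 34.] expected ang 152.0042204869177
w6 [280. 304.] [605.7  40. ] [39.7 78.5] 28.7 144.3 [30. 28. 29.] expected ang 100.5759497142744
w7 [279. 305.] [609.1  41.1] [39.6 78.4] 60.4 144.2 [32. 30. 31.] expected ang 132.6615862416005
w8 [279. 306.] [611.6  43.5] [39.4 77.9] 41.7 143.6 [33. 32. 32.] expected ang 149.85032009552523
```

Run:
```python
from h import *
a0=K-np.pi/2; x=[605.0,46.4]
for da in np.arange(2.10,1.0,-0.14):
    bot.movel([*x,124],max_speed=60); turn_to(a0+da,124,x)
    h=bot.movel([*x,108],max_speed=30,f_stop=6); s=sensors.get_state()
    print(round(da,2),h,s["ee_pos"].round(1),s["torque"][2].round(2),round(s["time_s"],1))
```

```text
2.1 True [605.   46.7 112.8] -0.02 24.8
1.96 True [605.   46.4 112.8] -0.02 25.8
1.82 True [605.4  46.7 112.8] 0.04 26.9
1.68 True [605.1  47.1 116.9] 0.01 27.9
1.54 True [605.2  47.  120.5] 0.04 28.8
1.4 True [605.2  47.  123. ] 0.01 29.5
1.26 True [605.3  47.  119.4] -0.04 30.4
1.12 True [605.5  46.8 112.8] -0.04 31.3
```

The hex scan settles it. The key drops at 1.82–2.10 and again at 1.12 rad, but at no angle between those. So the socket now sits about 1.5 rad anticlockwise of where it started, and the key skipped one flat at the end stop. I'll nudge once more towards slack, then return the key to its stand.

Run:
```python
from h import *
a0=K-np.pi/2; x=[605.0,46.5]
twist(a0+1.12,1,0.24,112.9,0.4,0.04)
turn_to(a0+1.0,113,x)
bot.movel([*x,190],max_speed=100); print(st())
bot.movel([*KG,190],down(a0),max_speed=220)
bot.movel([*KG,125],max_speed=100)
print(bot.movel([*KG,96],max_speed=30,f_stop=8),st())
move_gripper(50); bot.movel([*KG,150],max_speed=120)
look((470,295,132),-np.pi/2,240); shot("w9")
for a in slab("w9",122,140,132,None,100): print("handle",*a)
```

```text
1.16 act -3.042 tz -0.06 [1.6 2.2 0.3] [605.3  46.4 112.9] 31.6
1.2 act -3.002 tz -0.12 [2.4 2.1 0.7] [605.2  46.4 112.9] 31.8
1.24 act -2.963 tz -0.22 [ 2.4  2.6 -1.1] [605.2  46.4 112.9] 32.1
1.28 act -2.923 tz -0.23 [ 2.9  2.4 -0. ] [605.2  46.4 113. ] 32.3
1.32 act -2.882 tz -0.17 [ 4.   2.3 -0.9] [605.1  46.4 112.9] 32.6
1.36 act -2.843 tz -0.18 [ 3.   3.1 -1.5] [605.1  46.4 113. ] 32.8
{'time_s': np.float64(34.27), 'ee_pos': array([603.95,  46.36, 188.93]), 'force': array([-0.66,  0.14, -1.7 ]), 'torque': array([ 0.02,  0.03, -0.05]), 'opening': np.float64(15.14), 'grasp_force': np.float64(60.09)}
True {'time_s': np.float64(37.29), 'ee_pos': array([469.93, 295.64,  99.95]), 'force': array([-0.5 , -1.02,  5.57]), 'torque': array([ 0.01,  0.1 , -0.03]), 'opening': np.float64(14.99), 'grasp_force': np.float64(60.9)}
handle [279. 206.] [468.8 296. ] [88.6 16.7] 29.3 130.5 [51. 49. 50.]
```

```bash
cat >> h.py <<'E'
TY=np.array([-np.sin(TH),np.cos(TH)]); AT=TH-np.pi/2  # closing along the tray: a=AT ; across: a=TH
FIN=np.array([605.5,16.3])
E
python3 - <<'E'
from h import *
move_gripper(40)
bot.reach([*FIN,130],down(AT)); bot.movel([*FIN,56],max_speed=80)
move_gripper(0); print(st("qpos"))
p=FIN-TY*20
print(bot.movel([*p,56],max_speed=40,f_stop=25),st())
E
```

```text
{'time_s': np.float64(42.12), 'ee_pos': array([606.12,  16.12,  56.85]), 'force': array([ 0.25, -0.65,  3.31]), 'torque': array([-0.06,  0.1 , -0.02]), 'opening': np.float64(12.85), 'grasp_force': np.float64(59.13), 'qpos': array([-0.08,  0.38, -0.27,  0.91, -0.  , -0.14])}
False {'time_s': np.float64(42.77), 'ee_pos': array([607.21,  -2.83,  56.84]), 'force': array([-1.44,  2.84,  5.83]), 'torque': array([ 0.49,  0.12, -0.09]), 'opening': np.float64(13.09), 'grasp_force': np.float64(59.64)}
```

The clamp slides freely, so the lock is slack. I'll take it all the way back.

Run:
```python
from h import *
p=FIN-TY*172
print(bot.movel([*p,56],max_speed=60,f_stop=22),st("qpos"))
move_gripper(40); z=sensors.get_state()["ee_pos"]; print(z)
bot.movel([z[0],z[1],140],max_speed=120)
look((540,10,40),-np.pi/2,430); shot("w10")
for a in slab("w10",42,57,50,(0,0,560,320)): print("top50",*a)
for a in slab("w10",57.5,68,62,None,60): print("jaw",*a)
for a in slab("w10",80,95,88,None,60): print("fin",*a)
```

```text
True {'time_s': np.float64(44.81), 'ee_pos': array([ 614.71, -135.57,   56.86]), 'force': array([0.53, 5.23, 3.58]), 'torque': array([-0.42, -0.  , -0.21]), 'opening': np.float64(13.04), 'grasp_force': np.float64(60.49), 'qpos': array([-0.33,  0.42, -0.21,  0.94,  0.02, -0.39])}
[ 613.85798593 -135.58923815   55.91136586]
top50 [95. 28.] [ 340.1 -179.6] [53.7 46.1] 56.3 48.9 [151.  95.  76.]
top50 [238.  30.] [342.6 -32.3] [52.1 45.6] 18.8 49.0 [166. 109.  89.]
top50 [170. 120.] [ 432.7 -111.2] [46.5 51.9] 85.3 48.9 [169. 164. 165.]
top50 [275. 142.] [457.5   5. ] [52.1 45.6] 15.4 49.0 [173. 169. 170.]
top50 [412. 139.] [454.  158.4] [47.2 51.7] 88.5 49.0 [124. 122. 122.]
top50 [ 97. 159.] [ 475.8 -198.7] [47.7 53. ] 70.7 48.9 [147.  92.  74.]
top50 [518. 151.] [468.4 280.7] [16.7 34.6] 75.0 49.5 [55. 54. 54.]
top50 [ 36. 210.] [ 538.2 -281.9] [45.9 22. ] 23.8 49.3 [79. 80. 82.]
top50 [389. 255.] [597.9 146.4] [77.5 15.4] 3.2 48.6 [154. 152. 152.]
top50 [184. 264.] [ 612.4 -107. ] [56.9 71.4] 3.3 48.9 [109. 107. 108.]
jaw [525. 153.] [468.7 281.9] [13.6 34. ] 73.4 62.9 [54. 53. 53.]
jaw [ 29. 214.] [ 538.8 -283.9] [45.7 21.1] 25.2 63.1 [83. 85. 87.]
jaw [208. 264.] [603.1 -77.9] [38.3  9.8] 3.5 60.8 [117. 114. 116.]
jaw [323. 376.] [774.6  68.5] [18.4 52.9] 23.6 62.7 [124. 123. 124.]
jaw [ 22. 387.] [ 792.3 -349.3] [14.4 65.5] 8.6 62.2 [ 94.  97. 101.]
fin [544. 162.] [473.9 285.1] [38.6 24.4] 23.1 86.9 [113. 108. 108.]
fin [  8. 226.] [ 543.5 -289.3] [25.2 15.6] 12.6 88.2 [64. 69. 56.]
fin [156. 282.] [ 613.1 -134. ] [39.8 15.2] 2.1 86.4 [53. 51. 51.]
fin [ 13. 402.] [ 792.6 -341.5] [18.9 42. ] 7.7 87.9 [30. 27. 26.]
```

View pics/w10.png

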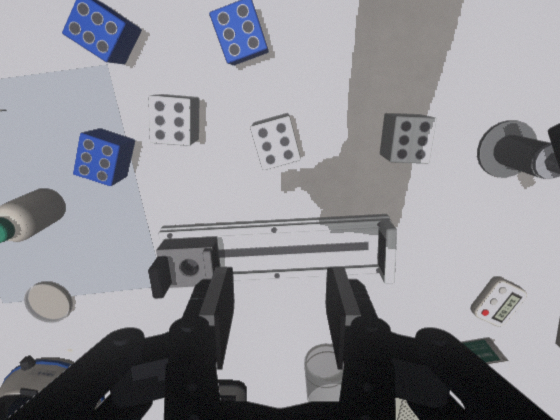

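The view shows block 1 was knocked to (412,139), world (454,158). The clamp is fully back at (184,264). I'll load the blocks using these fresh positions.

```bash
cat >> h.py <<'E'
TH=np.radians(3.25); TY=np.array([-np.sin(TH),np.cos(TH)]); AT=TH-np.pi/2
S=np.array([605.0-np.tan(TH)*93,139.5])
def pickplace(c,phi,d):
    c=np.array(c); p=S-TY*d
    move_gripper(80)
    bot.reach([*c,100],down(phi)); bot.movel([*c,24],max_speed=110)
    move_gripper(0); s=st(); print("pick",s["ee_pos"],s["opening"],s["time_s"])
    if not 49<s["opening"]<55: print("BAD"); return False
    bot.movel([*c,100],max_speed=150)
    bot.movel([*p,100],down(TH),max_speed=220)
    bot.movel([*p,48],max_speed=110)
    h=bot.movel([*p,31],max_speed=30,f_stop=7); s=st(); print("place",h,s["ee_pos"],s["force"],s["opening"],s["time_s"])
    return True
E
python3 - <<'E'
from h import *
if pickplace((454.0,158.4),np.radians(-1.5),30): 
    move_gripper(70); p=sensors.get_state()["ee_pos"]; bot.movel([p[0],p[1],110],max_speed=120); print(st())
E
```

```text
pick [455.16 158.66  25.11] 50.81 50.27
place True [602.18 109.54  37.13] [-1.37  0.3   3.9 ] 50.65 52.85
{'time_s': np.float64(53.94), 'ee_pos': array([599.93, 109.43, 109.43]), 'force': array([-0.23, -0.37, -0.85]), 'torque': array([0.02, 0.01, 0.03]), 'opening': np.float64(69.81), 'grasp_force': np.float64(0.0)}
```

Run:
```python
from h import *
for c,ph,d in (((457.5,5.0),15.4,83),((432.7,-111.2),-4.7,136)):
    if not pickplace(c,np.radians(ph),d): break
    move_gripper(70); p=sensors.get_state()["ee_pos"]; bot.movel([p[0],p[1],120],max_speed=120)
look((590,30,40),-np.pi/2,400); shot("w11")
for a in slab("w11",52,66,62,None,60): print("62",*a)
print(st())
```

```text
pick [458.68   4.8   25.09] 50.83 56.17
place True [605.21  56.68  37.13] [-0.18 -0.3   3.18] 50.79 58.75
pick [ 433.55 -111.61   25.07] 51.21 62.36
place True [608.2    3.71  37.1 ] [0.09 0.44 3.77] 50.69 65.18
62 [533. 100.] [470.8 279. ] [18.4 35.4] 84.3 59.3 [52. 51. 51.]
62 [353. 223.] [600.1 109.9] [53.7 46.5] 3.1 61.0 [110. 109. 108.]
62 [304. 225.] [603.1  56.6] [53.9 45.5] 3.3 61.0 [144. 141. 141.]
62 [254. 228.] [606.1   2.8] [53.8 45.8] 3.0 61.0 [159. 155. 156.]
62 [183. 232.] [610.5 -76.2] [55.  12.1] 3.3 60.5 [103. 100. 102.]
62 [134. 231.] [ 611.4 -128.3] [39.5 14. ] 17.5 59.3 [46. 45. 45.]
62 [317. 352.] [772.9  76.4] [26.1 61.6] 5.9 59.1 [126. 125. 126.]
62 [ 12. 366.] [ 793.4 -306.7] [29.5 20.1] 75.4 58.7 [89. 92. 96.]
62 [321. 385.] [820.8  82.4] [30.1 61.9] 9.2 59.4 [144. 142. 143.]
62 [203. 400.] [846.1 -66.5] [46.1 40.5] 15.4 61.2 [117. 116. 117.]
{'time_s': np.float64(68.19), 'ee_pos': array([537.16,  30.51, 298.13]), 'force': array([-0.26,  0.29, -0.25]), 'torque': array([ 0.03, -0.03, -0.01]), 'opening': np.float64(70.0), 'grasp_force': np.float64(0.0)}
```

View pics/w11.png

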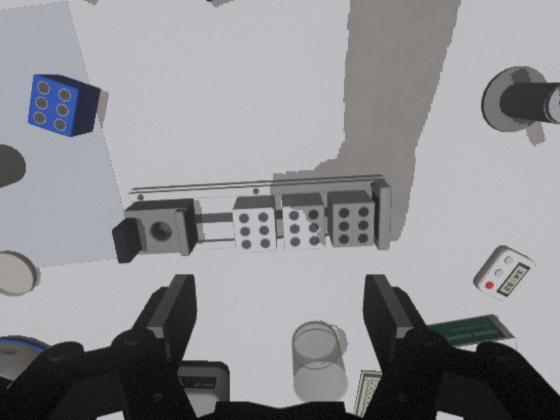

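All three blocks stand square in the tray at w11 (254,225), (304,222) and (353,220). Next I'll slide the clamp up.

Run:
```python
from h import *
F0=np.array([613.9,-135.6])
move_gripper(40)
bot.reach([*F0,130],down(AT)); bot.movel([*F0,56],max_speed=80)
move_gripper(0); print(st())
p=F0+TY*70
print(bot.movel([*p,56],max_speed=60,f_stop=25),st())
p=F0+TY*88
print(bot.movel([*p,56],max_speed=30,f_stop=22),st())
move_gripper(40); z=sensors.get_state()["ee_pos"]
bot.movel([z[0],z[1],140],max_speed=120)
look((600,44,55),-np.pi/2,330); shot("w12")
for a in slab("w12",52,66,62,(150,100,450,320),60): print("62",*a)
for a in slab("w12",42,57,50,(150,100,450,320),60): print("50",*a)
im,d,m=load("w12"); g=cv2.GaussianBlur(cv2.cvtColor(im,cv2.COLOR_BGR2GRAY),(5,5),0)
h=cv2.HoughCircles(g,cv2.HOUGH_GRADIENT,1,8,param1=60,param2=13,minRadius=10,maxRadius=16)
if h is not None:
    for x in h[0][:10]: print(x,ray(x[:2],m,50).round(1))
print(st())
```

```text
{'time_s': np.float64(70.99), 'ee_pos': array([ 614.48, -135.81,   56.89]), 'force': array([-0.47, -0.63,  3.65]), 'torque': array([0.04, 0.12, 0.02]), 'opening': np.float64(13.22), 'grasp_force': np.float64(59.34)}
False {'time_s': np.float64(72.31), 'ee_pos': array([610.67, -68.39,  56.9 ]), 'force': array([-0.92, -8.02,  4.91]), 'torque': array([-1.13,  0.23,  0.13]), 'opening': np.float64(13.09), 'grasp_force': np.float64(59.74)}
True {'time_s': np.float64(72.84), 'ee_pos': array([610.11, -59.25,  57.  ]), 'force': array([ 0.08, -4.88,  2.94]), 'torque': array([0.55, 0.15, 0.15]), 'opening': np.float64(13.34), 'grasp_force': np.float64(62.0)}
62 [306. 215.] [602.7  67.4] [ 54.6 146.6] 3.1 61.0 [129. 126. 127.]
62 [175. 217.] [607. -52.] [39.5 12.1] 18.4 58.6 [48. 47. 47.]
50 [389. 202.] [599.  137.7] [76.9 33.1] 3.2 48.8 [126. 125. 125.]
50 [328. 185.] [577.4  87.7] [ 4.  60.5] 3.3 49.4 [79. 78. 78.]
50 [203. 214.] [608. -15.] [ 55.8 101.7] 3.2 48.9 [116. 114. 115.]
50 [283. 188.] [579.8  46. ] [19.6  3.9] 89.9 50.2 [83. 82. 82.]
[205.5 217.5  11.6] [608.9 -27.8  50. ]
[535.5 259.5  15.4] [654.1 298.1  50. ]
[547.5 260.5  10.9] [655.2 310.3  50. ]
[298.5 353.5  12. ] [767.5  63.6  50. ]
[183.5 333.5  15.4] [741.2 -60.   50. ]
[ 2.5 57.5 10.9] [ 466.5 -188.    50. ]
{'time_s': np.float64(75.06), 'ee_pos': array([569.9 ,  43.55, 242.13]), 'force': array([ 0.03, -1.42,  0.48]), 'torque': array([-0.01,  0.04, -0.04]), 'opening': np.float64(39.47), 'grasp_force': np.float64(0.0)}
```

View pics/w12.png

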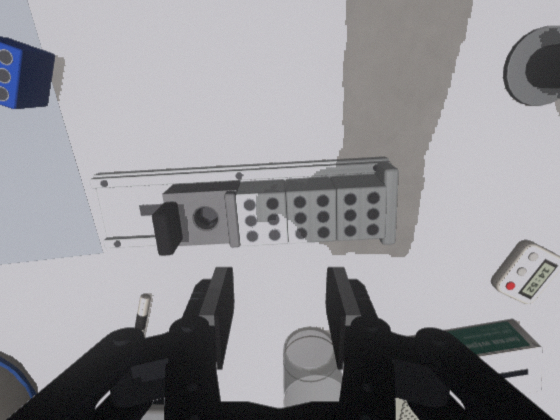

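The row is closed up tight from the jaw at (232,218) to the stop at (390,203). Next comes one close look at the bore, then I'll fetch the key.

Run:
```python
from h import *
look((609.1,-28.5,50),-np.pi/2,240); shot("w13")
im,d,m=load("w13"); g=cv2.GaussianBlur(cv2.cvtColor(im,cv2.COLOR_BGR2GRAY),(5,5),0)
h=cv2.HoughCircles(g[150:270,220:340],cv2.HOUGH_GRADIENT,1,30,param1=60,param2=13,minRadius=14,maxRadius=20)
for x in h[0][:3]: print(x,ray(x[:2]+[220,150],m,50).round(1))
a0=K-np.pi/2; G=[468.9,296.0]
bot.reach([*G,150],down(a0)); bot.movel([*G,99],max_speed=80)
move_gripper(0); print(st())
bot.movel([*G,190],max_speed=100); print(st())
```

```text
[58.5 56.5 17.1] [609.2 -28.4  50. ]
{'time_s': np.float64(78.42), 'ee_pos': array([469.62, 296.33,  99.99]), 'force': array([-0.68,  0.09,  3.86]), 'torque': array([-0.06,  0.05,  0.  ]), 'opening': np.float64(15.17), 'grasp_force': np.float64(59.09)}
{'time_s': np.float64(79.48), 'ee_pos': array([468.24, 295.68, 189.08]), 'force': array([-0.06, -0.26, -1.76]), 'torque': array([-0.04,  0.  , -0.05]), 'opening': np.float64(15.39), 'grasp_force': np.float64(58.66)}
```

Run:
```python
from h import *
a0=K-np.pi/2; x=[609.3,-28.4]; da=0.95
bot.movel([*x,190],down(a0+da),max_speed=220)
bot.movel([*x,145],max_speed=100); print(st("qpos"))
for i in range(9):
    h=bot.movel([*x,108],max_speed=30,f_stop=6); s=sensors.get_state(); z=s["ee_pos"][2]
    print(round(da,2),h,s["ee_pos"].round(1),s["force"].round(1),s["torque"].round(2),round(s["time_s"],1))
    if z<114 or z>131: break
    da-=0.1; turn_to(a0+da,z+0.5,x)
```

```text
{'time_s': np.float64(81.84), 'ee_pos': array([609.28, -28.21, 144.98]), 'force': array([ 0.93, -0.73, -1.58]), 'torque': array([ 0.02,  0.01, -0.  ]), 'opening': np.float64(14.95), 'grasp_force': np.float64(58.67), 'qpos': array([-0.15,  0.31, -0.17,  1.09,  0.  , -1.61])}
0.95 True [609.5 -28.5 120.2] [ 1.6 -0.5  0.5] [-0.04 -0.37 -0.02] 82.7
0.85 True [609.6 -28.5 119.1] [ 0.6 -0.9  1.2] [ 0.01 -0.12  0.01] 83.1
0.75 True [609.6 -28.5 112.9] [-0.5  0.1  5.4] [0.03 0.1  0.01] 83.7
```

Run:
```python
from h import *
import h
h.BORE=np.array([609.4,-28.4])
a0=K-np.pi/2
twist(a0+0.75,-1,1.55,113.0,0.45,0.06)
```

```text
0.69 act 2.774 tz -0.0 [0.7 0.4 2. ] [609.3 -28.4 112.9] 84.0
0.63 act 2.715 tz 0.05 [1.2 0.4 1.9] [609.3 -28.4 113. ] 84.2
0.57 act 2.655 tz -0.01 [-0.   0.9  2.1] [609.3 -28.4 113. ] 84.5
0.51 act 2.595 tz -0.01 [0.  0.3 1.2] [609.3 -28.4 113. ] 84.7
0.45 act 2.535 tz -0.02 [-0.5 -0.2  1.3] [609.3 -28.4 113. ] 85.0
0.39 act 2.475 tz -0.0 [1.3 0.4 1.7] [609.4 -28.4 112.9] 85.2
0.33 act 2.415 tz 0.04 [0.1 0.5 1. ] [609.4 -28.4 113. ] 85.5
0.27 act 2.355 tz 0.13 [-0.2  0.3  1.8] [609.4 -28.4 113. ] 85.7
0.21 act 2.295 tz 0.1 [0.9 0.5 0.7] [609.4 -28.4 113. ] 86.0
0.15 act 2.235 tz 0.17 [-0.2 -0.1  1.4] [609.3 -28.3 112.9] 86.2
0.09 act 2.175 tz 0.1 [-0.5  0.5  0.7] [609.3 -28.3 112.9] 86.5
0.03 act 2.115 tz 0.1 [-0.7  1.3  1.5] [609.3 -28.3 113. ] 86.7
-0.03 act 2.055 tz 0.13 [-0.4 -0.6  1.3] [609.3 -28.3 113. ] 87.0
-0.09 act 1.995 tz 0.1 [0.1 0.7 1.3] [609.3 -28.3 113. ] 87.2
-0.15 act 1.935 tz 0.14 [-0.9  1.3  0.6] [609.3 -28.3 113. ] 87.5
-0.21 act 1.875 tz 0.11 [-0.2  1.4  0.9] [609.3 -28.3 113. ] 87.7
-0.27 act 1.815 tz 0.11 [-0.3  1.5  1.2] [609.3 -28.3 113. ] 88.0
-0.33 act 1.755 tz 0.09 [-0.9  2.3  0.6] [609.4 -28.3 113. ] 88.2
-0.39 act 1.695 tz 0.15 [-0.1  2.1  0.8] [609.3 -28.2 113. ] 88.5
-0.45 act 1.635 tz 0.13 [-0.9  1.4  0.7] [609.3 -28.3 113. ] 88.7
-0.51 act 1.575 tz 0.08 [-0.2  2.1  1.7] [609.4 -28.3 113. ] 89.0
-0.57 act 1.515 tz 0.14 [-0.6  1.8  1.4] [609.3 -28.3 113. ] 89.2
-0.63 act 1.455 tz 0.14 [-1.8  3.7  0.8] [609.4 -28.3 113. ] 89.5
-0.69 act 1.395 tz 0.12 [-0.5  3.4  0.7] [609.4 -28.3 113. ] 89.7
-0.75 act 1.335 tz 0.13 [-0.7  3.1  1.2] [609.4 -28.3 113. ] 90.0
-0.81 act 1.275 tz 0.12 [0.1 3.1 0.6] [609.4 -28.3 112.9] 90.2
```

Run:
```python
from h import *
import h
h.BORE=np.array([609.4,-28.4])
a0=K-np.pi/2
twist(a0-0.81,-1,0.5,112.8,0.32,0.04)
```

```text
-0.85 act 1.234 tz 0.15 [-1.1  2.6  2.1] [609.5 -28.3 113. ] 90.5
-0.89 act 1.194 tz 0.19 [-0.   3.5  2.8] [609.5 -28.3 113. ] 90.7
-0.93 act 1.154 tz 0.34 [-0.9  3.7  1.8] [609.5 -28.3 112.9] 91.0
```

Run:
```python
from h import *
a0=K-np.pi/2; x=[609.4,-28.4]
print(st())
for da in (-0.96,-0.93,-0.90,-0.87,-0.84,-0.81):
    turn_to(a0+da,112.9,x); s=st(); print(da,s["torque"],s["force"])
    if da>-0.89 and abs(s["torque"][2])<0.06: break
```

```text
{'time_s': np.float64(90.95), 'ee_pos': array([609.48, -28.31, 112.92]), 'force': array([-0.86,  3.7 ,  1.78]), 'torque': array([1.07, 0.23, 0.34]), 'opening': np.float64(15.26), 'grasp_force': np.float64(61.93)}
-0.96 [1.11 0.19 0.25] [-0.96  3.28  2.49]
-0.93 [1.26 0.13 0.03] [-0.53  4.07  2.37]
-0.9 [ 1.23  0.07 -0.16] [-0.48  3.63  2.49]
-0.87 [ 1.18  0.03 -0.14] [0.38 4.38 2.13]
-0.84 [ 1.2   0.06 -0.21] [-1.51  3.97  1.74]
-0.81 [ 1.25  0.01 -0.15] [0.43 4.07 2.91]
```

Backing off reads −0.15 N m, so the key may be dragging the screw back with it. I'll retighten to the stop and lift straight out under torque.

```bash
python3 - <<'E'
from h import *
import h
x=np.array([609.4,-28.4]); h.BORE=x
a0=K-np.pi/2
a=twist(a0-0.81,-1,0.3,112.9,0.28,0.03)
shot("w14")
bot.movel([*x,124],max_speed=40); print(st())
E
python3 - <<'E'
from h import *
w=cv2.imread("pics/w14.png"); cv2.imwrite("pics/c14.png",cv2.convertScaleAbs(cv2.resize(w[180:420,160:400],(600,600)),alpha=2.2,beta=10))
E
```

```text
-0.84 act 1.243 tz 0.15 [-1.4  4.4  3.2] [609.4 -28.4 112.9] 92.7
-0.87 act 1.213 tz 0.15 [0.3 4.2 3. ] [609.4 -28.4 112.9] 93.0
-0.9 act 1.183 tz 0.15 [-0.3  4.7  2.2] [609.4 -28.4 112.9] 93.2
-0.93 act 1.153 tz 0.16 [-0.5  4.9  2.5] [609.5 -28.4 113. ] 93.5
-0.96 act 1.124 tz 0.31 [0.2 4.  2.7] [609.4 -28.4 112.9] 93.7
{'time_s': np.float64(94.18), 'ee_pos': array([606.44, -27.65, 117.48]), 'force': array([  5.91,   4.23, -22.78]), 'torque': array([ 1.22, -1.67,  0.06]), 'opening': np.float64(15.21), 'grasp_force': np.float64(60.22)}
```

View pics/c14.png

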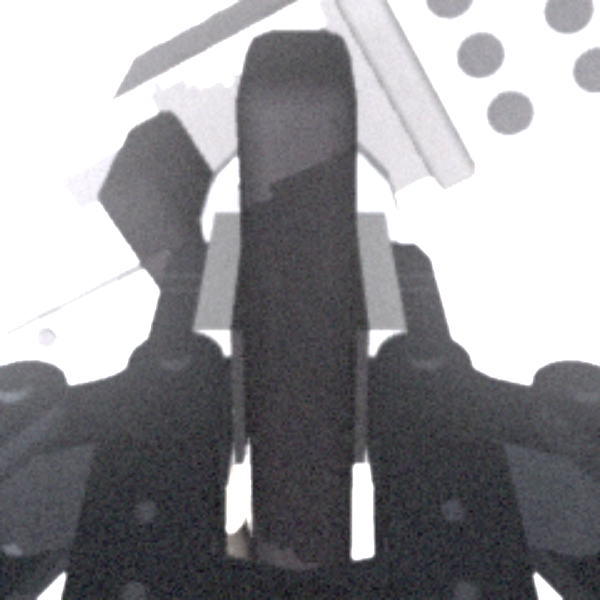

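Run:
```python
from h import *
bot.dwell(0.3); s=st(); print(s)
im,d,m=shot("w15"); P=cloud(d,m)
print([P[v,280].round(0).tolist() for v in (230,270,300,330)])
```

```text
{'time_s': np.float64(94.48), 'ee_pos': array([606.5 , -27.66, 117.52]), 'force': array([  6.13,   4.23, -23.54]), 'torque': array([ 1.3 , -1.69,  0.08]), 'opening': np.float64(15.2), 'grasp_force': np.float64(60.22)}
[[574.0, -12.0, 147.0], [586.0, -18.0, 148.0], [597.0, -23.0, 148.0], [608.0, -28.0, 148.0]]
```

Run:
```python
from h import *
a0=K-np.pi/2; x=[609.4,-28.4]
bot.movel([*x,114],max_speed=40); print(st())
move_gripper(50); bot.dwell(0.3); print(st())
bot.movel([*x,170],max_speed=120)
look((609.4,-28.4,146),-np.pi/2,240); shot("w16")
for lo,hi in ((136,160),):
    for a in slab("w16",lo,hi,146,None,150): print(*a)
print("expect ang",np.degrees(K-0.96),st()["time_s"])
```

```text
{'time_s': np.float64(94.92), 'ee_pos': array([610.36, -28.77, 116.13]), 'force': array([-1.13,  3.77,  9.13]), 'torque': array([1.22, 0.41, 0.07]), 'opening': np.float64(15.53), 'grasp_force': np.float64(63.22)}
{'time_s': np.float64(95.65), 'ee_pos': array([609.35, -28.48, 113.9 ]), 'force': array([ 0.55, -0.05, -0.04]), 'torque': array([ 0.02, -0.02,  0.03]), 'opening': np.float64(50.18), 'grasp_force': np.float64(0.0)}
[281. 207.] [609.4 -29. ] [16.9 90. ] 64.8 146.8 [51. 49. 50.]
expect ang -25.703948332559026 97.12
```

Run:
```python
from h import *
a=np.radians(-25.2)-np.pi/2; x=[609.4,-28.9]
bot.movel([*x,170],down(a),max_speed=200)
bot.movel([*x,116.3],max_speed=80)
move_gripper(0); print(st())
print(bot.movel([*x,150],max_speed=40,f_stop=35),st())
```

```text
{'time_s': np.float64(98.95), 'ee_pos': array([610.2 , -28.67, 117.22]), 'force': array([-0.11,  1.03,  3.04]), 'torque': array([ 0.33, -0.01, -0.03]), 'opening': np.float64(15.01), 'grasp_force': np.float64(58.86)}
False {'time_s': np.float64(99.94), 'ee_pos': array([609.2 , -28.96, 150.04]), 'force': array([ 0.13, -0.42, -1.81]), 'torque': array([0.02, 0.02, 0.02]), 'opening': np.float64(15.14), 'grasp_force': np.float64(62.04)}
```

The key is free, and the screw was left at its tight stop. Returning it to the stand.

Run:
```python
from h import *
a0=K-np.pi/2; G=[470.4,295.9]
p=sensors.get_state()["ee_pos"]; bot.movel([p[0],p[1],190],max_speed=120)
bot.movel([*G,190],down(a0),max_speed=200)
bot.movel([*G,125],max_speed=100)
print(bot.movel([*G,94],max_speed=30,f_stop=8),st())
move_gripper(50); print(st()); bot.movel([*G,150],max_speed=120)
look((470,295,132),-np.pi/2,240); shot("w17")
for a in slab("w17",122,140,132,None,100): print("handle",*a)
look((600,40,55),-np.pi/2,400); shot("w18")
for a in slab("w18",52,66,62,(100,100,450,320),60): print("62",*a)
for a in slab("w18",80,95,88,(50,100,450,320),60): print("fin",*a)
cv2.imwrite("pics/c18.png",np.hstack([cv2.imread("pics/w18.png")[120:320,80:480],cv2.resize(cams.get_image("side")[0][150:310,230:390],(200,200))]))
print(st())
```

```text
True {'time_s': np.float64(103.91), 'ee_pos': array([470.3 , 295.92, 101.01]), 'force': array([0.82, 0.76, 3.82]), 'torque': array([-0.07,  0.05,  0.03]), 'opening': np.float64(15.15), 'grasp_force': np.float64(63.0)}
{'time_s': np.float64(104.34), 'ee_pos': array([469.02, 295.28,  99.84]), 'force': array([-0.26,  0.66,  0.51]), 'torque': array([-0.03,  0.03,  0.01]), 'opening': np.float64(50.19), 'grasp_force': np.float64(0.0)}
handle [279. 205.] [468.3 296. ] [88.8 16.6] 29.4 130.5 [50. 49. 49.]
62 [303. 213.] [602.7  67.4] [ 55.4 146.9] 3.2 61.0 [134. 131. 132.]
62 [192. 205.] [593. -56.] [15.8  8.8] 56.4 58.6 [54. 52. 52.]
fin [187. 227.] [609.8 -57.3] [40.4 15.1] 3.3 86.5 [56. 54. 54.]
{'time_s': np.float64(107.29), 'ee_pos': array([546.41,  41.14, 313.18]), 'force': array([ 0.04,  1.01, -0.21]), 'torque': array([-0.01, -0.01, -0.02]), 'opening': np.float64(49.98), 'grasp_force': np.float64(0.0)}
```

View pics/c18.png

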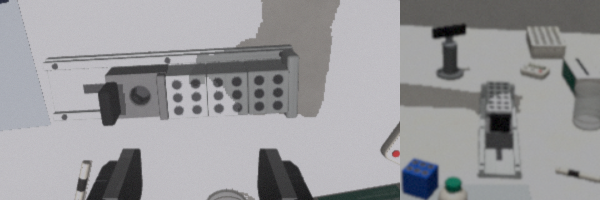

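The final view shows the row closed up, from the jaw at crop (163,95) to the stop at (292,85). The key hangs at its home height of 130.5, the same reading as at the start. Handing in.

```bash
python3 -c "
from workcell import bot
print(bot.close_job())"
```

```text
the job is handed in; nothing more can be done
None
```

The job is handed in at about 107 s of the 210 s allowed: all three blocks are clamped in a closed row against the stop, the screw was turned clockwise to its stop, and the key hangs fully down in its stand. The key jammed in the socket at both ends of its turn and may have dragged the screw back about 0.3 rad from fully slack before the clamp was slid; the lock was judged from torque and angle only, not by a pull test.

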